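# Set the length stop of a sloping jig with a gauge bar

### The arm

A 7-joint arm with a two-finger parallel gripper is mounted at the origin on the work surface. World frame = base frame: x ahead of the robot, y to its left, z up, the work surface at z = 0. Lengths are in mm, angles in rad, forces in N, time in s.
With the tool pointing down it reaches from about 425 to 950 mm from the base axis. Payload 4.7 kg.
Tool frame: the origin (TCP) lies at the very end of the fingers, on their centre line; the grasp point (between the pads) lies 19 mm behind it (r.grasp_offset is the distance from the TCP to the grasp point, in mm); z points along the fingers, y is the line along which they close (so a half turn about z gives the same grasp; the last joint's range is limited). The gripper opens to 85 mm and grips with 20 to 120 N. Pads are 22 mm wide; open, the fingers measure 114 mm over their backs; the gripper's body (76 mm by 85 mm) begins 54 mm behind the grasp point. The pads swing forward as they close: fully open they stand 13 mm farther back than shut.
Start: joints at [1.251, 0.469, -0.049, 1.532, 0.024, 1.141, -0.082], TCP at [193.582, -646.664, 231.335] pointing down, gripper open.
Joint ranges: [-2.59, 2.59], [-0.33, 1.99], [-1.39, 1.29], [0.1, 2.45], [-1.04, 4.18], [0.21, 1.99], [-2.66, 2.66]. Speed limits (rad/s): [2.57, 2.57, 3.14, 3.14, 3.14, 3.14, 3.14].

### API

Orientations are given as a unit quaternion [w, x, y, z].
In Python, from rig import get_state, imaging, order, r gives the robot as it stands.
- The arm moves only by the shell command python3 -m handwheel 'ROWS'. ROWS is a JSON object of lists of equal length, an entry for each row: "linear": the shift along the tool's x, y, z as a fraction of full scale, a list of three; "dr": the turn, a rotation vector about the tool's x, y, z as a fraction of full scale, a list of three; "hand": the opening, from 0 (shut) to 1 (fully open). A call has 1 to 12 rows; each row is the pose to reach, as a shift and turn from the pose commanded when the call began, along the tool's axes at that moment, turning the shorter way round; what a row does not reach only later rows make up. Full scale, the value 1, is 0.25 m for a shift and 180 degrees for a turn. A row lasts 1/10 s, in which the tool goes at most 50 mm and 8.59 degrees, less where a joint would pass 70% of its speed; a pose out of reach is approached as far as the arm can. A call with a number of a shift or a turn outside -1 to 1 is refused whole. A call with a gripper value outside its range is refused whole. The fingers move at their own pace and stop on an object; the grip force is fixed at half the most. Time passes only in rows, so rows that repeat a pose let the fingers close. It gives the time, the measured TCP pose, the force, the opening and the grip force at its end, in the units of the state.
- get_state(): the state, without advancing time (a new reading comes with each control period).
- imaging.capture(name): name is "scene" or "side" or "wrist"; returns a dict with "pixels" (480x640x3 uint8, blue, green, red), "fx", "fy", "cx", "cy" (pixels), "eye" and "rotation" of the camera in the world; the wrist camera has in their place "hand_eye" (4x4, takes a point from camera to tool coordinates, whose origin is the TCP and whose axes are the flange's). Camera axes: x right, y up, looking along -z (the intrinsics and any distortion apply to the point x, -y, -z); pixel columns grow to the right and rows downward; lengths in mm; the calibration is good to about 2 mm. The wrist camera is an equidistant fisheye: a pixel r from the principal point sees the ray r / f radians off the axis. A picture is of the moment at which its call begins: read the wrist's pose just before it. There is no depth.
- order.job_done(): hands the job in; it is judged then, once.
The state is a dict: "t": time; "q": joint angles; "qd": joint speeds; "joint_torque": joint torques, N m; "position": TCP position; "tcp_rot": TCP orientation; "force": force on the tool from outside, world axes, zero at the start; "torque": the same for the moment, N m; "grip_width": finger opening in mm; "finger_force": force on a finger pad.
Only numpy, scipy, OpenCV 4.12 (cv2) and the standard library are available. Lean on these libraries where they do the work, as an engineer would, in place of code of your own. Each camera call takes 0.05 s, during which the arm holds its last target. There are 200 camera calls.

### The job

Set the sliding stop of the sloping cut-off jig to the length of the brass gauge with the red grip: lay the gauge flat on the jig's board with its long edge flush along the lower ledge, between the red end block and the open stop, and let go of it. Then slide the stop towards the red block until the gauge is held end to end between block and stop without a gap, and leave everything so. Do not shift the steel gauge, the tin or the felt wheel.

Things in the scene. Friction and masses are not known exactly. Their poses are not given: they have to be found in the camera images.
- board: Sloping grey board of the jig, fixed, 160 mm up the slope x 300 mm wide, 0.45 rad (26 deg) from level, low side away from the robot. x up the slope, y along the ledge (to the right), z square out of the board. Origin: on its surface, mid-width, at the inner foot of the ledge, 33 mm above the bench. The dark ledge, 6 mm high, 15 mm wide, runs along the low edge, inner face at x = 0.
- block_face (a point): Foot of the inner face of the fixed red end block, where it meets the ledge, at board (0, -120 mm, 0); axes as the board. The block is 22 mm high and reaches from x = 0 to 55 mm; its inner face looks to the board's +y.
- stop (a joint): Aluminium stop on a rail along the board's y at x = 105 mm. 0 to 0.14 m, grows away from the red block. Its flat face is at board y = joint - 0.020 m, so opening block to stop = joint + 0.100 m. The face is on an arm 20 mm thick reaching down the slope to x = 6 mm, 3 to 20 mm off the board. About 4 N to slide, no spring, stays where left; it can push the gauge along.
- stop_grip (a point): Centre of the top of the stop's black grip, 62 mm out from the board surface. The grip stands square to the board: 20 mm along board y, 28 mm along x, 40 mm tall, on an aluminium saddle (40 mm along y, its top 22 mm out). The grip's centre lies 10 mm to the +y side of the stop's face.
- brass_gauge: Flat brass bar 140 (x) x 40 (y) x 8 mm, square ends, either way round is right, about 0.4 kg. On top a central red grip rib 70 mm long (x), 16 mm wide (y), from 8 to 38 mm above the underside. Origin: centre of underside, z up. Starts flat on the bench right of the jig. Friction keeps it from sliding down the board by itself: push it to the ledge.
- steel_gauge: Steel gauge, same shape but 100 mm long with a black grip rib. Bystander lying on the bench. Origin: centre of its underside, x along its length.
- bur_tin: Open round steel tin, 110 mm across, 22 mm high, with burs in it. Bystander beyond the jig. Origin: centre of the underside.
- felt_wheel: Cream felt wheel lying flat, 90 mm across, 22 mm thick. Bystander. Origin: centre of the underside.
Things that resemble listed ones, but are neither listed nor needed, are in the scene too. Several things have the shape of the brass_gauge; the one meant has the colours described above.

How it is judged (in metres and radians):
On the way:
1. the brass gauge lies flat on the board, flush along the ledge and let go, while the stop still stands well open (joint above 0.06) (x of brass_gauge in the frame of board between 0.0165 and 0.0235 m and z of brass_gauge in the frame of board between -0.003 and 0.003 m and angle between the x axis of brass_gauge and the y axis of board, either way round below 0.03 rad and angle between the z axis of brass_gauge and the z axis of board, either way round below 0.03 rad and contact force between the fingers and brass_gauge below 0.1 N and value of joint stop above 0.06 m), for 0.2 s.
At the end, for the whole second after the job is handed in: The brass gauge lies flat on the board (within 3 mm and 0.03 rad), its long edge along the ledge within 3.5 mm and 0.03 rad, one end within 2 mm of the red block, and the stop's joint is between 0.036 and 0.042, that is its face meets the gauge's other end within 2 mm; all at rest and let go (x of brass_gauge in the frame of board between 0.0165 and 0.0235 m and z of brass_gauge in the frame of board between -0.003 and 0.003 m and angle between the x axis of brass_gauge and the y axis of board, either way round below 0.03 rad and angle between the z axis of brass_gauge and the z axis of board, either way round below 0.03 rad and contact force between the fingers and brass_gauge below 0.1 N and y of brass_gauge in the frame of board between -0.053 and -0.048 m and value of joint stop between 0.036 and 0.042 m and linear speed of brass_gauge below 0.01 m/s and velocity of joint stop between -0.005 and 0.005 m/s); the robot touches nothing.
It fails at once if the steel gauge is shifted more than 25 mm (distance of steel_gauge from where it was at the start of the episode above 0.025 m).
It fails at once if the tin is shifted more than 25 mm (distance of bur_tin from where it was at the start of the episode above 0.025 m).
It fails at once if the felt wheel is shifted more than 25 mm (distance of felt_wheel from where it was at the start of the episode above 0.025 m).
It also fails if it takes over 61 s, if anything falls off the work surface, if the arm or the gripper's body presses on something with over 40 N, if the wrist force passes 120 N, or if a joint passes its speed limit or range.

## Working session

There is one attempt and no reset: what is moved stays moved. The work goes in short steps, Python scripts to look and compute and a shell command to move; the robot and the scene stay as the last step left them, time stands still between calls to the robot, and variables do not carry over. Pictures are saved under pics/ and viewed, at most 10 in all, crops included, and the job is handed in when it is done.

```bash
ls; mkdir -p pics; python3 - <<'E'
from rig import get_state, imaging, r
import cv2
print(get_state())
for n in ("scene","side"):
    c=imaging.capture(n); cv2.imwrite(f"pics/{n}0.png",c["pixels"])
    print(n,{k:v for k,v in c.items() if k!="pixels"})
c=imaging.capture("wrist"); print({k:v for k,v in c.items() if k!="pixels"})
E
```

```text
pics
{'t': 0.0, 'q': array([ 1.25111138,  0.4694482 , -0.04862286,  1.53368241,  0.02410994,
        1.14097467, -0.08231394]), 'qd': array([ 0.00148029,  0.00178909,  0.00035579,  0.0007184 , -0.00060241,
       -0.00045284,  0.00234139]), 'joint_torque': array([ 7.12342699e-04, -5.10314476e+01, -4.64679510e-02, -2.37717229e+01,
        1.05600760e-02,  7.45675410e-03, -2.69319406e-05]), 'position': array([ 193.38578618, -646.10701323,  230.26181298]), 'tcp_rot': array([-9.47756356e-04,  9.89445293e-01,  1.44903709e-01, -1.72086452e-04]), 'force': array([-0.27076961,  0.63560099,  0.59000549]), 'torque': array([ 0.02866487, -0.05935103,  0.02837353]), 'finger_force': 0.0, 'grip_width': 85.11303392775463}
scene {'fx': 459.5926495136445, 'fy': 459.5926495136445, 'cx': 312.0307033006144, 'cy': 234.58327615355287, 'eye': array([1109.12663311, -616.60702129,  607.99209105]), 'rotation': array([0.80841296, 0.45339615, 0.1731289 , 0.33305675])}
side {'fx': 622.6086791911029, 'fy': 622.6086791911029, 'cx': 318.7656797273603, 'cy': 240.03437163340155, 'eye': array([ 331.65081752, -819.6553801 ,  821.39562632]), 'rotation': array([ 0.89754316,  0.4149749 , -0.05657069, -0.13788351])}
{'fx': 371.64829954431775, 'fy': 371.64829954431775, 'cx': 317.04762286398585, 'cy': 235.25698093582125, 'hand_eye': array([[-1.92075861e-04,  9.64389628e-01,  2.64485553e-01,
         6.66910178e+01],
       [ 9.99999881e-01,  6.65951924e-05,  4.83399276e-04,
         2.27621744e-01],
       [ 4.48571782e-04,  2.64485615e-01, -9.64389526e-01,
        -1.43977461e+02],
       [ 0.00000000e+00,  0.00000000e+00,  0.00000000e+00,
         1.00000000e+00]])}
```

View pics/scene0.png

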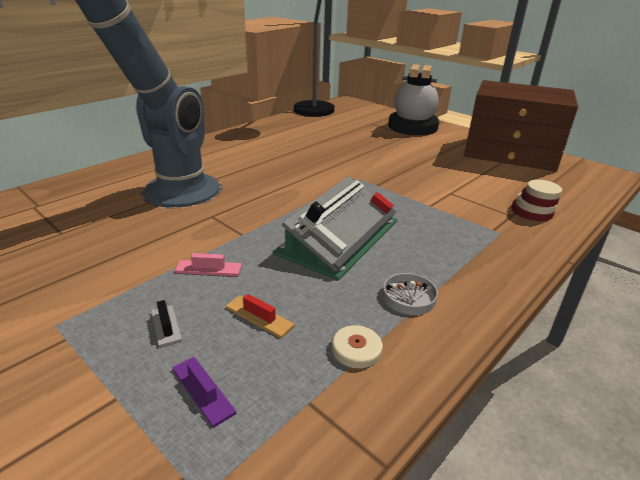

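View pics/side0.png

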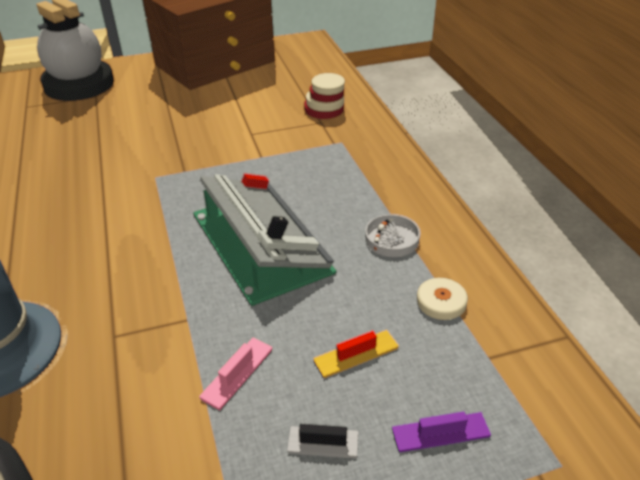

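Candidates for the brass gauge (scene pixels): brass with red grip (260,313), pink (208,266), purple (203,390), steel with black grip (165,322). By description it is (260,313), which is (356,352) in the side view. Next I take close crops.

```bash
python3 - <<'E'
import cv2
a=cv2.imread("pics/scene0.png"); b=cv2.imread("pics/side0.png")
def crop(im,x,y,w,h,s,n): cv2.imwrite(n,cv2.resize(im[y:y+h,x:x+w],None,fx=s,fy=s,interpolation=cv2.INTER_CUBIC))
crop(a,220,170,200,170,3.5,"pics/c1.png")   # 
crop(b,185,160,220,220,2.7,"pics/c2.png")
E
```

```text
(no output)
```

View pics/c1.png

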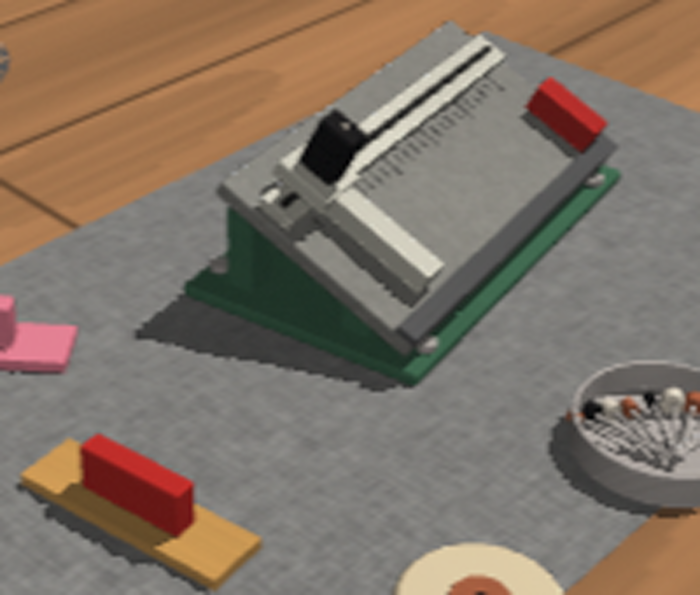

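View pics/c2.png

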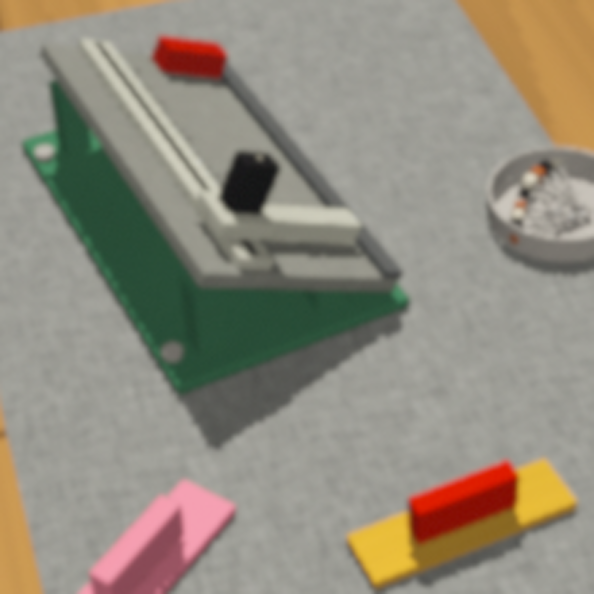

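The crops confirm the brass bar with red rib at scene (260,313), separate from the pink, purple and steel ones. The stop stands open near the +y end of the jig. Next is a coarse pose fit from both views.

```bash
cat > h.py <<'E'
import numpy as np, cv2
from scipy.spatial.transform import Rotation as R
from scipy.optimize import least_squares
def quat(q): return R.from_quat(q,scalar_first=True)
CAM={"scene":(459.5926,312.0307,234.5833,[1109.12663,-616.60702,607.99209],[0.80841296,0.45339615,0.1731289,0.33305675]),
"side":(622.60868,318.76568,240.03437,[331.65082,-819.65538,821.39563],[0.89754316,0.4149749,-0.05657069,-0.13788351])}
def proj(n,P):
    f,cx,cy,e,q=CAM[n]; p=quat(q).inv().apply(np.atleast_2d(P)-e)
    return np.c_[cx-f*p[:,0]/p[:,2], cy+f*p[:,1]/p[:,2]]
HE=np.array([[-1.92075861e-04,.964389628,.264485553,66.6910178],[.999999881,6.65951924e-05,4.83399276e-04,.227621744],[4.48571782e-04,.264485615,-.964389526,-143.977461],[0,0,0,1]])
def wproj(pos,rot,P):
    p=quat(rot).inv().apply(np.atleast_2d(P)-pos); p=(p-HE[:3,3])@HE[:3,:3]
    d=np.c_[p[:,0],-p[:,1]]; rr=np.linalg.norm(d,axis=1); th=np.arctan2(rr,-p[:,2])
    return np.array([317.0476,235.257])+371.6483*d*(th/rr)[:,None]
def boardR(yaw): # columns board x,y,z in world; yaw=0: x up slope toward -X world
    t=.45; return R.from_euler('z',yaw)*R.from_matrix(np.array([[-np.cos(t),0,np.sin(t)],[0,-1,0],[np.sin(t),0,np.cos(t)]]))
def board(p,P): return boardR(p[2]).apply(P)+[p[0],p[1],33]
def flat(p,P): return R.from_euler('z',p[2]).apply(P)+[p[0],p[1],0]
E
python3 - <<'E'
from h import *
s=lambda a:np.array(a)/3.5+[220,170]; d=lambda a:np.array(a)/2.7+[185,160]
G=[[-70,-20,8],[-70,20,8],[70,20,8],[70,-20,8]]
gs=s([[22,478],[70,440],[262,545],[215,577]]); gd=d([[378,577],[348,538],[545,460],[578,497]])
def rep(fn,obs,p0):
    def res(p): return np.concatenate([(proj(n,fn(p,np.array(P,float)))-o).ravel() for n,P,o in obs])
    so=least_squares(res,p0,loss='soft_l1'); print(so.x.round(3),res(so.x).reshape(-1,2).round(1).tolist())
    return so.x
for y0 in(-.5,0,.5): pass
# try both corner orderings
for k in range(2):
    Gk=np.roll(G,2*k,axis=0)
    # side view ordering unknown: try all rolls
    best=None
    for j in range(4):
        for y in (-.6,0,.6):
            def res(p): return np.concatenate([(proj("scene",flat(p,np.array(Gk,float)))-gs).ravel(),(proj("side",flat(p,np.roll(np.array(G,float),j,axis=0)))-gd).ravel()])
            so=least_squares(res,[500,-400,y])
            if best is None or so.cost<best[0]: best=(so.cost,so.x,res(so.x).reshape(-1,2))
    print(best[0],best[1].round(3),best[2].round(1).tolist())
P=[[145,150,0],[145,-150,0],[0,150,6]]
b=rep(board,[("scene",P,s([[219,187],[449,23],[400,322]])),("side",P,d([[200,280],[42,47],[375,268]]))],[650,-100,0])
for n,f in(("scene",s),("side",d)):
    for nm,Q in(("blk",[[0,-120,22],[55,-120,22],[55,-120,0],[0,-150,22]]),("lowcorner",[[-15,150,0]])):
        print(n,nm,proj(n,board(b,np.array(Q,float))).round(1).tolist())
print("obs blk scene",s([[590,150],[528,103],[607,125]]),"side",d([[222,77],[155,55]]))
# stop grip top centre
for n,o in(("scene",s([[343,120]])),("side",d([[258,157]]))):
    print(n,[ (j,np.linalg.norm(proj(n,board(b,np.array([[105,j-10,62.]])))-o).round(1)) for j in range(60,141,10)])
E
```

```text
9.972442293922079 [ 5.79904e+02 -1.97431e+02  1.55000e-01] [[-1.0, -1.2], [-0.7, -0.7], [-0.4, -2.2], [-0.2, 0.9], [0.2, 1.4], [0.5, -1.8], [0.8, -1.8], [0.9, 0.6]]
9.972442293922025 [ 579.904 -197.431    3.296] [[-1.0, -1.2], [-0.7, -0.7], [-0.4, -2.2], [-0.2, 0.9], [0.2, 1.4], [0.5, -1.8], [0.8, -1.8], [0.9, 0.6]]
[ 558.897  147.309 -489.892] [[-0.5, -2.6], [-0.2, -2.0], [-1.5, 0.1], [0.9, -3.3], [-0.7, -2.9], [3.5, 0.5]]
scene blk [[389.5, 207.6], [372.9, 194.1], [368.9, 199.9], [394.4, 203.1]]
scene lowcorner [[336.9, 268.3]]
side blk [[269.3, 179.9], [247.1, 177.2], [243.7, 186.2], [263.5, 173.0]]
side lowcorner [[332.5, 262.6]]
obs blk scene [[388.57142857 212.85714286]
 [370.85714286 199.42857143]
 [393.42857143 205.71428571]] side [[267.22222222 188.51851852]
 [242.40740741 180.37037037]]
scene [(60, np.float64(15.1)), (70, np.float64(12.3)), (80, np.float64(9.4)), (90, np.float64(6.5)), (100, np.float64(3.6)), (110, np.float64(0.8)), (120, np.float64(2.6)), (130, np.float64(5.6)), (140, np.float64(8.8))]
side [(60, np.float64(21.2)), (70, np.float64(17.5)), (80, np.float64(13.8)), (90, np.float64(10.0)), (100, np.float64(6.2)), (110, np.float64(2.4)), (120, np.float64(1.6)), (130, np.float64(5.5)), (140, np.float64(9.5))]
```

```bash
cat >> h.py <<'E'
def step(pos,rot_to=None):
    """handwheel numbers from the measured pose to pos / Rotation rot_to"""
    from rig import get_state
    st=get_state(); r0=quat(st["tcp_rot"])
    lin=r0.inv().apply(np.array(pos)-st["position"])/250
    dr=(r0.inv()*rot_to).as_rotvec()/np.pi if rot_to is not None else np.zeros(3)
    print("t",round(st["t"],2),"lin",lin.round(4).tolist(),"dr",dr.round(4).tolist(),"len",round(np.linalg.norm(lin)*250,1),"deg",round(np.linalg.norm(dr)*180,1))
def down(a): return R.from_matrix(np.array([[np.cos(a),np.sin(a),0],[np.sin(a),-np.cos(a),0],[0,0,-1]]))
E
python3 -c "
from h import *
step([570,-60,270],down(.155))"
```

```text
t 0.15 lin [2.1154, -1.8149, -0.1553] dr [-0.0005, 0.0, 0.0432] len 697.9 deg 7.8
```

```bash
python3 -m handwheel '{"linear":[[0.7,-0.6,-0.05],[0.7,-0.6,-0.05],[0.7,-0.6,-0.05],[0.7,-0.6,-0.05],[0.7,-0.6,-0.05],[0.7,-0.6,-0.05]],"dr":[[0,0,0.043],[0,0,0.043],[0,0,0.043],[0,0,0.043],[0,0,0.043],[0,0,0.043]],"hand":[1,1,1,1,1,1]}'
python3 -c "
from h import *
step([570,-60,270],down(.155))"
```

```text
t: 0.75
position: [322.2, -448.0, 244.2]
tcp_rot: [-0.001, 0.997, 0.082, 0.001]
force: [0.1, -1.1, -0.7]
grip_width: 85.3
finger_force: 0.0
t 0.75 lin [1.2328, -1.3684, -0.0988] dr [-0.0004, -0.0007, 0.0032] len 461.1 deg 0.6
```

```bash
python3 -m handwheel '{"linear":[[0.62,-0.68,-0.05],[0.62,-0.68,-0.05],[0.62,-0.68,-0.05],[0.62,-0.68,-0.05],[0.62,-0.68,-0.05],[0.62,-0.68,-0.05]],"dr":[[0,0,0.003],[0,0,0.003],[0,0,0.003],[0,0,0.003],[0,0,0.003],[0,0,0.003]],"hand":[1,1,1,1,1,1]}'
python3 -m handwheel '{"linear":[[0.62,-0.68,-0.05],[0.62,-0.68,-0.05],[0.62,-0.68,-0.05],[0.62,-0.68,-0.05],[0.62,-0.68,-0.05],[0.62,-0.68,-0.05],[0.62,-0.68,-0.05],[0.62,-0.68,-0.05]],"dr":[[0,0,0],[0,0,0],[0,0,0],[0,0,0],[0,0,0],[0,0,0],[0,0,0],[0,0,0]],"hand":[1,1,1,1,1,1,1,1]}'
python3 - <<'E'
from rig import get_state,imaging
import cv2,json
s=get_state(); c=imaging.capture("wrist"); cv2.imwrite("pics/w1.png",c["pixels"])
json.dump([s["position"].tolist(),s["tcp_rot"].tolist()],open("w1.json","w")); print(s["position"],s["tcp_rot"],s["q"])
E
```

```text
t: 1.35
position: [447.7, -256.6, 256.6]
tcp_rot: [-0.001, 0.997, 0.077, 0.001]
force: [0.7, 0.2, -0.4]
grip_width: 85.6
finger_force: 0.0
t: 2.15
position: [572.8, -72.8, 268.3]
tcp_rot: [0.001, 0.997, 0.071, -0.001]
force: [0.5, -0.5, -0.2]
grip_width: 85.4
finger_force: 0.0
[572.77602468 -72.80519049 268.30226323] [ 6.11250499e-04  9.97459961e-01  7.12232940e-02 -7.04002947e-04] [ 0.33795053  0.30366749 -0.35998474  1.70864863  0.11701365  1.15156072
 -1.48304944]
```

View pics/w1.png

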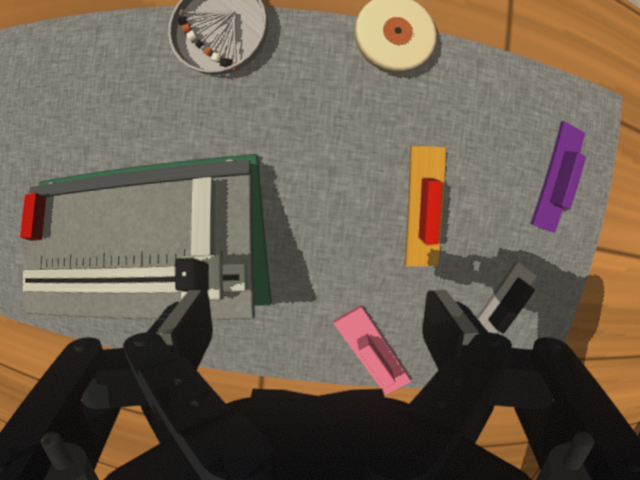

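The wrist view shows the brass gauge with red rib at (428,206), steel gauge at (508,297), jig on the left with its stop at (200,225), and the red block at (33,216). I'll enlarge the jig.

```bash
python3 - <<'E'
import cv2,numpy as np
a=cv2.imread("pics/w1.png")
j=cv2.resize(a[145:325,10:270],None,fx=2.2,fy=3,interpolation=cv2.INTER_CUBIC)
g=cv2.resize(a[140:275,395:455],None,fx=3.6,fy=4,interpolation=cv2.INTER_CUBIC)
print(j.shape,g.shape)
cv2.imwrite("pics/w1c.png",np.hstack([j,g]))
E
```

```text
(540, 572, 3) (540, 216, 3)
```

View pics/w1c.png

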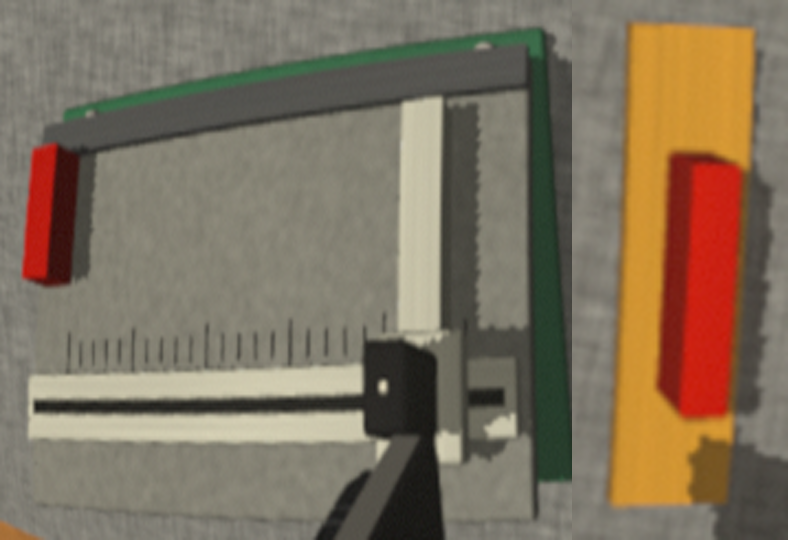

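```bash
cat > fit.py <<'E'
from h import *
import json
pos,rot=json.load(open("w1.json")); pos=np.array(pos)
J=lambda a:np.array(a)/[2.2,3]+[10,145]; Gc=lambda a:(np.array(a)-[572,0])/[3.6,4]+[395,140]
B=np.array([[-15,150,6],[0,150,6],[-15,-150,6],[0,-120,0],[55,-120,0],[0,-120,22],[55,-120,22],[145,150,0],[145,-150,0]],float)
ob=J([[527,46],[527,84],[45,128],[77,153],[70,286],[62,145],[45,284],[535,517],[30,508]])
so=J([[401,99],[442,98],[399,328],[440,332]])
def S(j): return np.array([[6,j-20,20],[6,j,20],[84,j-20,20],[84,j,20]])
def res(p): return np.concatenate([(wproj(pos,rot,board(p,B))-ob).ravel(),(wproj(pos,rot,board(p,S(p[3])))-so).ravel()])
f=least_squares(res,[559,147,.196,113]); print("board",f.x.round(3)); print(res(f.x).reshape(-1,2).round(1).tolist())
# gauge x toward image up = world +x; image left = world +y
G=np.array([[70,20,0],[70,-20,8],[-70,-20,8],[-70,20,0],[35,-8,38],[-35,-8,38],[-35,8,38],[35,8,38]],float)
og=Gc([[629,24],[755,29],[728,504],[610,504],[743,168],[727,414],[683,417],[693,158]])
rg=lambda p:(wproj(pos,rot,flat(p,G))-og).ravel()
g=least_squares(rg,[580,-197,.155]); print("gauge",g.x.round(3)); print(rg(g.x).reshape(-1,2).round(1).tolist())
E
python3 fit.py
```

```text
board [5.59829e+02 1.46530e+02 1.99000e-01 1.14469e+02]
[[-0.9, -0.8], [-1.0, 0.1], [-0.2, -0.1], [2.1, 1.6], [1.2, 0.4], [-1.9, -0.5], [1.1, -2.1], [-0.3, 0.9], [1.6, -1.0], [0.2, 0.7], [0.2, -0.7], [-0.6, 1.6], [0.2, -0.7]]
gauge [ 5.78291e+02 -1.98545e+02  1.52000e-01]
[[-0.9, -0.3], [-0.2, -0.0], [-0.0, -0.6], [-0.6, -2.0], [0.7, -0.9], [1.0, 1.4], [-0.5, 0.9], [0.4, 1.3]]
```

```bash
python3 -c "
from h import *
step([578.3,-198.4,70],down(.152))"
```

```text
t 2.2 lin [-0.0485, 0.5, 0.7944] dr [0.0003, 0.0004, -0.0031] len 235.0 deg 0.6
```

```bash
python3 -m handwheel '{"linear":[[-0.02,0.2,0.1],[-0.048,0.5,0.5],[-0.0485,0.5,0.79],[-0.0485,0.5,0.79],[-0.0485,0.5,0.79],[-0.0485,0.5,0.79],[-0.0485,0.5,0.79],[-0.0485,0.5,0.79],[-0.0485,0.5,0.79]],"dr":[[0,0,0],[0,0,-0.003],[0,0,-0.003],[0,0,-0.003],[0,0,-0.003],[0,0,-0.003],[0,0,-0.003],[0,0,-0.003],[0,0,-0.003]],"hand":[1,1,1,1,1,1,1,1,1]}'
python3 -c "
from h import *
step([578.3,-198.4,12],down(.152))
from rig import imaging
c=imaging.capture('wrist')['pixels'];cv2.imwrite('pics/w2.png',c)"
```

```text
t: 3.1
position: [581.6, -194.9, 74.2]
tcp_rot: [0.001, 0.997, 0.078, 0.002]
force: [-0.0, 0.7, 0.4]
grip_width: 85.6
finger_force: 0.0
t 3.1 lin [-0.0166, 0.0112, 0.2489] dr [0.0006, -0.0015, 0.0016] len 62.4 deg 0.4
```

View pics/w2.png

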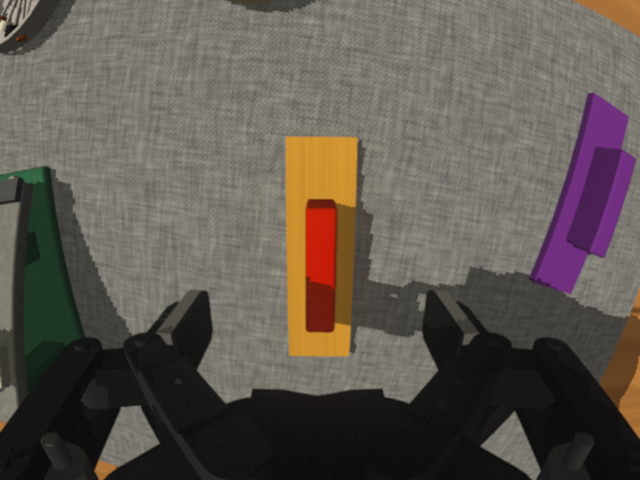

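The red rib (320,265) lies centred between the fingers (about 317). Descending.

```bash
python3 -m handwheel '{"linear":[[-0.012,0.008,0.1],[-0.012,0.008,0.18],[-0.012,0.008,0.23],[-0.012,0.008,0.235],[-0.012,0.008,0.235],[-0.012,0.008,0.235]],"dr":[[0,0,0],[0,0,0],[0,0,0],[0,0,0],[0,0,0],[0,0,0]],"hand":[1,1,1,1,1,1]}'
python3 -c "
from h import *
step([578.3,-198.4,12],down(.152))"
```

```text
t: 3.75
position: [578.2, -197.9, 13.8]
tcp_rot: [0.0, 0.997, 0.078, 0.001]
force: [-0.8, 0.2, 0.2]
grip_width: 85.3
finger_force: 0.0
t 3.75 lin [0.0002, 0.002, 0.0071] dr [0.0003, -0.0007, 0.0013] len 1.8 deg 0.3
```

```bash
python3 -m handwheel '{"linear":[[0,0.002,0.005],[0,0.002,0.005],[0,0.002,0.005],[0,0.002,0.005],[0,0.002,0.005],[0,0.002,0.005],[0,0.002,0.005],[0,0.002,0.005]],"dr":[[0,0,0],[0,0,0],[0,0,0],[0,0,0],[0,0,0],[0,0,0],[0,0,0],[0,0,0]],"hand":[0,0,0,0,0,0,0,0]}'
python3 -m handwheel '{"linear":[[0,0,-0.1],[0,0,-0.3],[0,0,-0.5],[0,0,-0.7],[0,0,-0.9],[0,0,-0.9],[0,0,-0.9],[0,0,-0.9]],"dr":[[0,0,0],[0,0,0],[0,0,0],[0,0,0],[0,0,0],[0,0,0],[0,0,0],[0,0,0]],"hand":[0,0,0,0,0,0,0,0]}'
cat >> h.py <<'E'
BP=[559.8,146.5,.199]
def TR(): 
    b=boardR(BP[2]).as_matrix(); return R.from_matrix(np.c_[-b[:,1],-b[:,0],-b[:,2]])
def bstate():
    from rig import get_state
    st=get_state(); print("board xyz of TCP",boardR(BP[2]).inv().apply(st["position"]-np.array([*BP[:2],33])).round(1),"F board",boardR(BP[2]).inv().apply(st["force"]).round(1),"grip",round(st["grip_width"],1),round(st["finger_force"],1),"t",round(st["t"],2))
def go(x,y,z): step(board(BP,np.array([[x,y,z]],float))[0],TR())
E
python3 -c "
from h import *
print(board(BP,np.array([[24,-30,100.],[24,-30,12]])))
bstate(); go(24,-30,100)"
```

```text
t: 4.55
position: [577.4, -198.4, 11.6]
tcp_rot: [0.0, 0.997, 0.078, 0.0]
force: [-0.2, -0.8, 4.6]
grip_width: 14.7
finger_force: 61.0
t: 5.35
position: [575.1, -198.1, 233.2]
tcp_rot: [-0.001, 0.997, 0.078, -0.003]
force: [-0.9, -0.2, -4.7]
grip_width: 15.2
finger_force: 60.0
[[575.32322597 180.23453278 133.48388305]
 [537.80166421 172.66759113  54.24453805]]
board xyz of TCP [134.9 340.9 157.2] F board [-1.2  0.  -4.7] grip 15.2 60.0 t 5.35
t 5.35 lin [0.2377, -1.4941, 0.4011] dr [0.1085, -0.1146, -0.5043] len 391.3 deg 95.1
```

```bash
python3 -m handwheel '{"linear":[[0.03,-0.15,0],[0.06,-0.3,0],[0.09,-0.5,0],[0.12,-0.75,0],[0.12,-0.85,0],[0.12,-0.85,0],[0.12,-0.85,0]],"dr":[[0.054,-0.057,-0.252],[0.054,-0.057,-0.252],[0.054,-0.057,-0.252],[0.054,-0.057,-0.252],[0.054,-0.057,-0.252],[0.054,-0.057,-0.252],[0.054,-0.057,-0.252]],"hand":[0,0,0,0,0,0,0]}'
python3 -c "
from h import *
bstate(); go(24,-30,100)"
```

```text
t: 6.05
position: [573.1, 17.4, 233.2]
tcp_rot: [-0.076, 0.882, 0.456, -0.095]
force: [-0.2, -1.5, -5.3]
grip_width: 15.0
finger_force: 59.9
board xyz of TCP [ 98.3 129.2 174.8] F board [-1.8  1.5 -5. ] grip 15.0 59.9 t 6.05
t 6.05 lin [0.5773, -0.2777, 0.4162] dr [0.0552, -0.0568, -0.2515] len 191.0 deg 47.5
```

```bash
python3 -m handwheel '{"linear":[[0.1,-0.05,0],[0.25,-0.12,0.1],[0.4,-0.2,0.2],[0.55,-0.27,0.3],[0.577,-0.278,0.4],[0.577,-0.278,0.416],[0.577,-0.278,0.416],[0.577,-0.278,0.416],[0.577,-0.278,0.416]],"dr":[[0.055,-0.057,-0.2515],[0.055,-0.057,-0.2515],[0.055,-0.057,-0.2515],[0.055,-0.057,-0.2515],[0.055,-0.057,-0.2515],[0.055,-0.057,-0.2515],[0.055,-0.057,-0.2515],[0.055,-0.057,-0.2515],[0.055,-0.057,-0.2515]],"hand":[0,0,0,0,0,0,0,0,0]}'
python3 - <<'E'
from h import *
from rig import imaging,get_state
bstate(); go(24,-30,40); print(get_state()["q"].round(2))
c=imaging.capture('wrist')['pixels'];s=imaging.capture('scene')['pixels'][150:310,240:440]
cv2.imwrite('pics/w3.png',np.hstack([cv2.resize(c,(400,300)),cv2.resize(s,(375,300),interpolation=cv2.INTER_CUBIC)]))
E
```

```text
t: 6.95
position: [577.8, 177.4, 137.0]
tcp_rot: [-0.138, 0.621, 0.752, -0.171]
force: [0.3, 0.0, -3.9]
grip_width: 14.9
finger_force: 60.0
board xyz of TCP [ 23.8 -26.7 103.9] F board [-2.   0.  -3.3] grip 14.9 60.0 t 6.95
t 6.95 lin [0.0131, -0.0025, 0.2557] dr [0.0021, 0.0001, -0.0026] len 64.0 deg 0.6
[ 0.08  0.78 -0.7   1.45  0.32  1.5  -0.47]
```

View pics/w3.png

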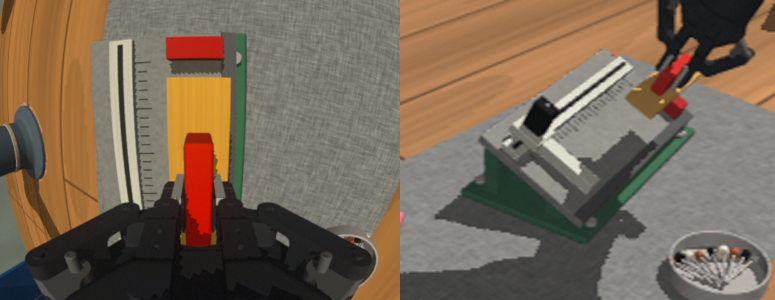

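The gauge hangs parallel to the block and ledge, above the board and clear of the stop. Lowering.

```bash
python3 -m handwheel '{"linear":[[0.01,-0.008,0.1],[0.013,-0.01,0.2],[0.013,-0.01,0.25],[0.013,-0.01,0.29],[0.013,-0.01,0.29],[0.013,-0.01,0.29],[0.013,-0.01,0.29]],"dr":[[0.002,0,-0.0026],[0.002,0,-0.0026],[0.002,0,-0.0026],[0.002,0,-0.0026],[0.002,0,-0.0026],[0.002,0,-0.0026],[0.002,0,-0.0026]],"hand":[0,0,0,0,0,0,0]}'
python3 -c "
from h import *
bstate(); go(25,-30,16)"
```

```text
t: 7.75
position: [544.6, 176.0, 73.2]
tcp_rot: [-0.141, 0.616, 0.756, -0.172]
force: [0.1, -0.5, -3.7]
grip_width: 15.1
finger_force: 59.9
board xyz of TCP [ 25.7 -31.9  32.2] F board [-1.6  0.6 -3.3] grip 15.1 59.9 t 7.75
t 7.75 lin [-0.0076, 0.0025, 0.065] dr [0.0003, 0.0, 0.0014] len 16.4 deg 0.2
```

```bash
python3 -m handwheel '{"linear":[[-0.003,0.001,0.02],[-0.004,0.002,0.04],[-0.004,0.002,0.06],[-0.004,0.002,0.065],[-0.004,0.002,0.065],[-0.004,0.002,0.065]],"dr":[[0,0,0.001],[0,0,0.001],[0,0,0.001],[0,0,0.001],[0,0,0.001],[0,0,0.001]],"hand":[0,0,0,0,0,0]}'
python3 -c "
from h import *
bstate()"
python3 -m handwheel '{"linear":[[0,0,0.006],[0,0,0.006],[0,0,0.012],[0,0,0.012]],"dr":[[0,0,0],[0,0,0],[0,0,0],[0,0,0]],"hand":[0,0,0,0]}'
python3 -c "
from h import *
bstate()"
```

```text
t: 8.35
position: [537.3, 173.3, 57.4]
tcp_rot: [-0.142, 0.617, 0.755, -0.173]
force: [0.1, 0.3, -4.3]
grip_width: 15.2
finger_force: 60.1
board xyz of TCP [ 25.7 -30.7  14.7] F board [-2.  -0.3 -3.8] grip 15.2 60.1 t 8.35
t: 8.75
position: [536.4, 173.1, 55.2]
tcp_rot: [-0.141, 0.617, 0.755, -0.173]
force: [0.4, -0.6, -1.6]
grip_width: 14.6
finger_force: 60.5
board xyz of TCP [ 25.6 -30.7  12.3] F board [-0.9  0.6 -1.3] grip 14.6 60.5 t 8.75
```

```bash
python3 -m handwheel '{"linear":[[0,0,0.003],[0,0,0.006],[0,0,0.006]],"dr":[[0,0,0],[0,0,0],[0,0,0]],"hand":[0,0,0]}'
python3 -c "
from h import *
bstate()"
python3 -m handwheel '{"linear":[[0,0.005,0],[0,0.01,0],[0,0.015,0],[0,0.015,0]],"dr":[[0,0,0],[0,0,0],[0,0,0],[0,0,0]],"hand":[0,0,0,0]}'
python3 -c "
from h import *
bstate()"
```

```text
t: 9.05
position: [536.4, 173.1, 55.1]
tcp_rot: [-0.141, 0.617, 0.755, -0.173]
force: [2.0, -1.2, 6.4]
grip_width: 14.9
finger_force: 61.6
board xyz of TCP [ 25.6 -30.7  12.2] F board [1.2 1.5 6.5] grip 14.9 61.6 t 9.05
t: 9.45
position: [538.7, 174.1, 53.9]
tcp_rot: [-0.142, 0.617, 0.755, -0.173]
force: [-0.3, -1.1, 8.4]
grip_width: 14.8
finger_force: 61.8
board xyz of TCP [ 22.8 -31.2  12.2] F board [4.1 1.  7.3] grip 14.8 61.8 t 9.45
```

```bash
python3 -m handwheel '{"linear":[[0,0.004,0],[0,0.008,0],[0,0.012,0],[0,0.012,0]],"dr":[[0,0,0],[0,0,0],[0,0,0],[0,0,0]],"hand":[0,0,0,0]}'
python3 -c "
from h import *
bstate()"
python3 -m handwheel '{"linear":[[0,0.004,0],[0,0.008,0],[0,0.008,0]],"dr":[[0,0,0],[0,0,0],[0,0,0]],"hand":[0,0,0]}'
python3 -c "
from h import *
bstate()"
```

```text
t: 9.85
position: [541.2, 174.9, 52.7]
tcp_rot: [-0.142, 0.617, 0.755, -0.173]
force: [-0.5, -1.2, 8.3]
grip_width: 15.0
finger_force: 61.8
board xyz of TCP [ 19.9 -31.5  12.2] F board [4.3 1.1 7.1] grip 15.0 61.8 t 9.85
t: 10.15
position: [542.2, 175.2, 52.2]
tcp_rot: [-0.143, 0.616, 0.755, -0.174]
force: [-1.6, -1.0, 10.6]
grip_width: 15.0
finger_force: 62.0
board xyz of TCP [ 18.8 -31.6  12.3] F board [6.2 0.7 8.8] grip 15.0 62.0 t 10.15
```

```bash
python3 -m handwheel '{"linear":[[0,0.004,0],[0,0.008,0],[0,0.008,0]],"dr":[[0,0,0],[0,0,0],[0,0,0]],"hand":[0,0,0]}'
python3 -c "
from h import *
bstate()"
```

```text
t: 10.45
position: [542.4, 175.3, 52.2]
tcp_rot: [-0.144, 0.616, 0.754, -0.176]
force: [-6.1, -3.0, 15.8]
grip_width: 15.3
finger_force: 62.4
board xyz of TCP [ 18.6 -31.6  12.3] F board [12.8  1.7 11.4] grip 15.3 62.4 t 10.45
```

```bash
python3 -m handwheel '{"linear":[[0,-0.003,-0.002],[0,-0.003,-0.002],[0,-0.003,-0.002],[0,-0.003,-0.002],[0,-0.003,-0.002],[0,-0.003,-0.002]],"dr":[[0,0,0],[0,0,0],[0,0,0],[0,0,0],[0,0,0],[0,0,0]],"hand":[0.6,0.6,0.6,0.6,0.6,0.6]}'
python3 -c "
from h import *
bstate()"
python3 -m handwheel '{"linear":[[0,0,-0.1],[0,0,-0.2],[0,0,-0.3],[0,0,-0.45],[0,0,-0.5],[0,0,-0.5],[0,0,-0.5]],"dr":[[0,0,0],[0,0,0],[0,0,0],[0,0,0],[0,0,0],[0,0,0],[0,0,0]],"hand":[0.6,0.6,0.6,0.6,0.6,0.6,0.6]}'
python3 - <<'E'
from h import *
from rig import imaging,get_state
import json
bstate(); s=get_state(); json.dump([s["position"].tolist(),s["tcp_rot"].tolist()],open("w4.json","w"))
c=imaging.capture('wrist')['pixels'];cv2.imwrite('pics/w4.png',c)
E
```

```text
t: 11.05
position: [544.3, 174.7, 49.3]
tcp_rot: [-0.142, 0.617, 0.755, -0.173]
force: [0.4, 0.0, -0.1]
grip_width: 51.0
finger_force: 0.0
board xyz of TCP [ 15.7 -30.7  10.4] F board [-0.4  0.   0.1] grip 51.0 0.0 t 11.05
t: 11.75
position: [596.9, 185.2, 160.7]
tcp_rot: [-0.142, 0.616, 0.755, -0.174]
force: [-0.5, -0.0, -1.0]
grip_width: 51.1
finger_force: 0.0
board xyz of TCP [ 15.9 -30.6 134.2] F board [-0.  -0.1 -1.1] grip 51.1 0.0 t 11.75
```

View pics/w4.png

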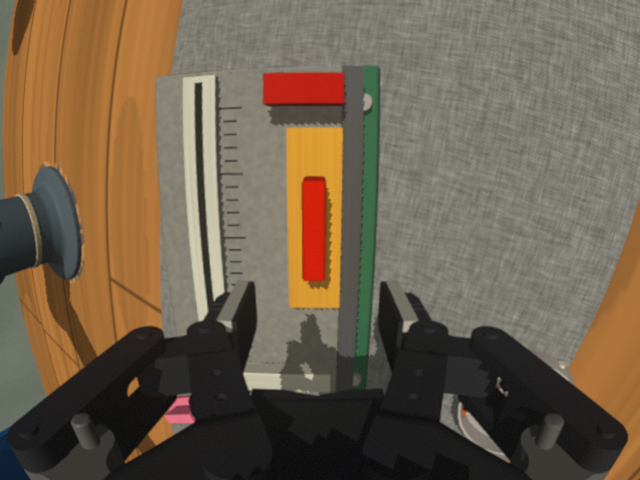

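The gauge lies flat and flush along the ledge (edges at column 340–343), let go, with about 12 mm to the block. Now the stop.

```bash
python3 -c "
from h import *
go(105,104.5,95)"
```

```text
t 11.8 lin [-0.5388, -0.3559, 0.1569] dr [-0.0014, 0.0005, 0.0005] len 166.1 deg 0.3
```

```bash
python3 -m handwheel '{"linear":[[-0.15,-0.1,0],[-0.3,-0.2,0],[-0.45,-0.3,0.05],[-0.539,-0.356,0.1],[-0.539,-0.356,0.15],[-0.539,-0.356,0.157],[-0.539,-0.356,0.157],[-0.539,-0.356,0.157],[-0.539,-0.356,0.157]],"dr":[[-0.001,0,0],[-0.001,0,0],[-0.001,0,0],[-0.001,0,0],[-0.001,0,0],[-0.001,0,0],[-0.001,0,0],[-0.001,0,0],[-0.001,0,0]],"hand":[0.7,0.7,0.7,0.7,0.7,0.7,0.7,0.7,0.7]}'
python3 - <<'E'
from h import *
from rig import imaging
bstate(); go(105,104.5,33)
c=imaging.capture('wrist')['pixels'];s=imaging.capture('side')['pixels'][150:310,190:350]
cv2.imwrite('pics/w5.png',np.hstack([cv2.resize(c,(480,360)),cv2.resize(s,(320,360),interpolation=cv2.INTER_CUBIC)]))
E
```

```text
t: 12.7
position: [529.8, 35.6, 165.5]
tcp_rot: [-0.141, 0.616, 0.756, -0.172]
force: [0.8, 0.6, 0.1]
grip_width: 59.5
finger_force: 0.0
board xyz of TCP [103.9 102.8  97. ] F board [-0.7 -0.4  0.5] grip 59.5 0.0 t 12.7
t 12.7 lin [-0.0065, -0.0052, 0.2559] dr [0.0008, 0.0002, 0.0012] len 64.0 deg 0.3
```

View pics/w5.png

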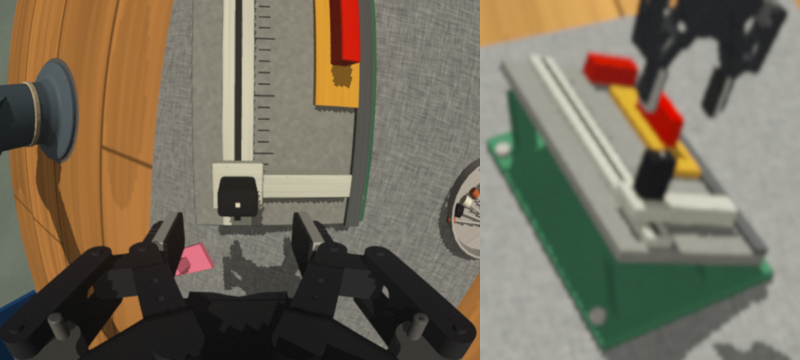

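```bash
python3 -c "
from h import *
from rig import get_state
s=get_state()
for y in (100,104.5,109): print(y,wproj(s['position'],s['tcp_rot'],board(BP,np.array([[105,y,62.]]))))
"
```

```text
100 [[314.74228103 262.22651117]]
104.5 [[314.73680773 270.46413881]]
109 [[314.73215674 278.56531401]]
```

```bash
python3 -m handwheel '{"linear":[[-0.008,-0.004,0.1],[-0.01,-0.004,0.18],[-0.01,-0.004,0.22],[-0.01,-0.004,0.24],[-0.01,-0.004,0.24],[-0.01,-0.004,0.24]],"dr":[[0,0,0],[0,0,0],[0,0,0],[0,0,0],[0,0,0],[0,0,0]],"hand":[0.7,0.7,0.7,0.7,0.7,0.7]}'
python3 -c "
from h import *
bstate()"
python3 -m handwheel '{"linear":[[0,0,0],[0,0,0],[0,0,0],[0,0,0],[0,0,0],[0,0,0]],"dr":[[0,0,0],[0,0,0],[0,0,0],[0,0,0],[0,0,0],[0,0,0]],"hand":[0.1,0.1,0.1,0.1,0.1,0.1]}'
python3 -c "
from h import *
bstate()"
```

```text
t: 13.4
position: [504.3, 26.7, 112.4]
tcp_rot: [-0.14, 0.617, 0.755, -0.171]
force: [-0.2, -0.1, 0.0]
grip_width: 59.7
finger_force: 0.0
board xyz of TCP [104.8 106.5  37.5] F board [ 0.2  0.  -0.1] grip 59.7 0.0 t 13.4
t: 14.0
position: [505.1, 26.7, 112.2]
tcp_rot: [-0.14, 0.617, 0.755, -0.171]
force: [5.1, 1.6, 0.9]
grip_width: 26.8
finger_force: 60.0
board xyz of TCP [104.  106.6  37.7] F board [-4.4 -0.6  3.2] grip 26.8 60.0 t 14.0
```

```bash
python3 -m handwheel '{"linear":[[0.02,0,0],[0.05,0,0],[0.08,0,0],[0.11,0,0],[0.14,0,0],[0.17,0,0],[0.19,0,0],[0.2,0,0],[0.2,0,0]],"dr":[[0,0,0],[0,0,0],[0,0,0],[0,0,0],[0,0,0],[0,0,0],[0,0,0],[0,0,0],[0,0,0]],"hand":[0.1,0.1,0.1,0.1,0.1,0.1,0.1,0.1,0.1]}'
python3 -c "
from h import *
bstate()"
python3 -m handwheel '{"linear":[[0.008,0,0],[0.016,0,0],[0.024,0,0],[0.032,0,0],[0.04,0,0],[0.048,0,0],[0.056,0,0],[0.064,0,0],[0.072,0,0],[0.072,0,0]],"dr":[[0,0,0],[0,0,0],[0,0,0],[0,0,0],[0,0,0],[0,0,0],[0,0,0],[0,0,0],[0,0,0],[0,0,0]],"hand":[0.1,0.1,0.1,0.1,0.1,0.1,0.1,0.1,0.1,0.1]}'
python3 -c "
from h import *
bstate()"
```

```text
t: 14.9
position: [495.6, 74.5, 112.2]
tcp_rot: [-0.139, 0.618, 0.755, -0.171]
force: [6.3, -1.3, 0.9]
grip_width: 26.9
finger_force: 60.1
board xyz of TCP [103.9  57.9  37.7] F board [-4.9  2.5  3.4] grip 26.9 60.1 t 14.9
t: 15.9
position: [492.6, 89.6, 112.2]
tcp_rot: [-0.138, 0.618, 0.755, -0.173]
force: [7.2, -5.6, 3.3]
grip_width: 26.9
finger_force: 60.3
board xyz of TCP [103.9  42.5  37.7] F board [-3.9  6.9  5.6] grip 26.9 60.3 t 15.9
```

```bash
python3 -m handwheel '{"linear":[[0.008,0,0],[0.016,0,0],[0.024,0,0],[0.032,0,0],[0.036,0,0],[0.036,0,0]],"dr":[[0,0,0],[0,0,0],[0,0,0],[0,0,0],[0,0,0],[0,0,0]],"hand":[0.1,0.1,0.1,0.1,0.1,0.1]}'
python3 -c "
from h import *
bstate()"
python3 -m handwheel '{"linear":[[0.006,0,0],[0.012,0,0],[0.012,0,0]],"dr":[[0,0,0],[0,0,0],[0,0,0]],"hand":[0.1,0.1,0.1]}'
python3 -c "
from h import *
bstate()"
```

```text
t: 16.5
position: [490.9, 98.2, 112.2]
tcp_rot: [-0.137, 0.618, 0.754, -0.173]
force: [7.1, -6.9, 2.5]
grip_width: 27.5
finger_force: 60.3
board xyz of TCP [103.9  33.7  37.7] F board [-4.   8.2  4.7] grip 27.5 60.3 t 16.5
t: 16.8
position: [490.6, 99.6, 112.2]
tcp_rot: [-0.137, 0.618, 0.754, -0.174]
force: [7.7, -9.4, 4.2]
grip_width: 26.9
finger_force: 60.5
board xyz of TCP [103.9  32.2  37.7] F board [-3.3 10.8  6.2] grip 26.9 60.5 t 16.8
```

```bash
python3 -m handwheel '{"linear":[[0.005,0,0],[0.01,0,0],[0.01,0,0]],"dr":[[0,0,0],[0,0,0],[0,0,0]],"hand":[0.1,0.1,0.1]}'
python3 -c "
from h import *
bstate()"
python3 -m handwheel '{"linear":[[0.005,0,0],[0.01,0,0],[0.01,0,0]],"dr":[[0,0,0],[0,0,0],[0,0,0]],"hand":[0.1,0.1,0.1]}'
python3 -c "
from h import *
bstate()"
```

```text
t: 17.1
position: [490.6, 99.7, 112.2]
tcp_rot: [-0.135, 0.619, 0.754, -0.175]
force: [7.5, -13.8, 5.5]
grip_width: 27.0
finger_force: 60.7
board xyz of TCP [103.9  32.2  37.7] F board [-1.8 15.   6.9] grip 27.0 60.7 t 17.1
t: 17.4
position: [490.5, 99.8, 112.2]
tcp_rot: [-0.134, 0.619, 0.753, -0.176]
force: [8.4, -17.9, 7.1]
grip_width: 26.7
finger_force: 60.9
board xyz of TCP [103.9  32.1  37.7] F board [-1.2 19.2  8.5] grip 26.7 60.9 t 17.4
```

Firmly stopped at the block. Open, lift and look.

```bash
python3 -m handwheel '{"linear":[[-0.008,0,0],[-0.008,0,0],[-0.008,0,0],[-0.008,0,0],[-0.008,0,0]],"dr":[[0,0,0],[0,0,0],[0,0,0],[0,0,0],[0,0,0]],"hand":[0.1,0.7,0.7,0.7,0.7]}'
python3 -m handwheel '{"linear":[[0,0,-0.1],[0,0,-0.2],[0,0,-0.3],[-0.1,0,-0.4],[-0.3,0,-0.5],[-0.3,0,-0.5],[-0.3,0,-0.5],[-0.3,0,-0.5],[-0.3,0,-0.5]],"dr":[[0,0,0],[0,0,0],[0,0,0],[0,0,0],[0,0,0],[0,0,0],[0,0,0],[0,0,0],[0,0,0]],"hand":[0.7,0.7,0.7,0.7,0.7,0.7,0.7,0.7,0.7]}'
python3 - <<'E'
from h import *
from rig import imaging,get_state
bstate(); s=get_state()
c=imaging.capture('wrist')['pixels']
W=lambda P:wproj(s["position"],s["tcp_rot"],board(BP,np.array(P,float))).round(1).tolist()
print("block foot",W([[0,-120,0],[55,-120,0]]),"gauge top corners",W([[0,-120,8],[40,-120,8],[40,20,8],[0,20,8]]))
u=c[40:340,150:450]; print(u.shape)
cv2.imwrite('pics/w6.png',cv2.resize(u,(600,600),interpolation=cv2.INTER_CUBIC))
E
```

```text
t: 17.9
position: [486.5, 108.2, 111.8]
tcp_rot: [-0.141, 0.616, 0.755, -0.172]
force: [0.5, 0.4, 0.4]
grip_width: 59.7
finger_force: 0.0
t: 18.8
position: [553.9, 46.6, 223.9]
tcp_rot: [-0.141, 0.616, 0.756, -0.173]
force: [1.0, 0.3, 0.3]
grip_width: 60.0
finger_force: 0.0
board xyz of TCP [106.   96.8 160.8] F board [-0.8 -0.1  0.7] grip 60.0 0.0 t 18.8
block foot [[440.7, -25.0], [378.6, -32.1]] gauge top corners [[443.5, -28.4], [397.9, -34.3], [399.9, 125.2], [446.7, 128.1]]
(300, 300, 3)
```

View pics/w6.png

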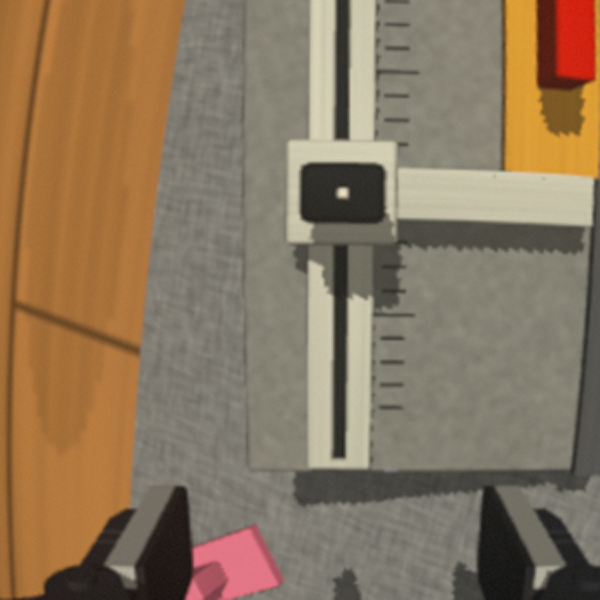

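The stop's face touches the gauge's end without a gap (crop (550,172)). I've now used up my picture allowance, in fact gone one over, so I'll check the block end numerically from brass-colour segmentation.

```bash
python3 -m handwheel '{"linear":[[0.1,0.05,0],[0.25,0.1,0],[0.4,0.15,0],[0.55,0.2,0],[0.6,0.25,0],[0.6,0.25,0],[0.6,0.25,0],[0.6,0.25,0]],"dr":[[0,0,0],[0,0,0],[0,0,0],[0,0,0],[0,0,0],[0,0,0],[0,0,0],[0,0,0]],"hand":[0.7,0.7,0.7,0.7,0.7,0.7,0.7,0.7]}'
python3 - <<'E'
from h import *
from rig import imaging,get_state
s=get_state(); c=imaging.capture('wrist')['pixels']; bstate()
h=cv2.cvtColor(c,cv2.COLOR_BGR2HSV)
brass=((h[...,0]>12)&(h[...,0]<30)&(h[...,1]>150)&(h[...,2]>60)).astype(np.uint8)
red=(((h[...,0]<6)|(h[...,0]>174))&(h[...,1]>150)&(h[...,2]>50)).astype(np.uint8)
W=lambda P:wproj(s["position"],s["tcp_rot"],board(BP,np.array(P,float)))
print("pred gauge top corners",W([[0,-120,8],[40,-120,8],[40,20,8],[0,20,8]]).round(1).tolist())
# board-plane (z=8) readout of the brass outline along lines of constant x and y
def line(P):
    uv=W(P).round().astype(int); ok=(uv[:,0]>=0)&(uv[:,0]<640)&(uv[:,1]>=0)&(uv[:,1]<480); return uv,ok
ys=np.arange(-150,40,.5)
for x in (4,8,33,37):
    uv,ok=line(np.c_[np.full_like(ys,x),ys,np.full_like(ys,8)]); m=np.zeros(len(ys)); m[ok]=brass[uv[ok,1],uv[ok,0]]; q=np.zeros(len(ys)); q[ok]=red[uv[ok,1],uv[ok,0]]
    print("x",x,"brass y",ys[m>0].min(),ys[m>0].max(),"red y max",ys[q>0].max() if q.any() else None)
xs=np.arange(-25,70,.5)
for y in (-110,-100,-75,0,15):
    uv,ok=line(np.c_[xs,np.full_like(xs,y),np.full_like(xs,8)]); m=np.zeros(len(xs)); m[ok]=brass[uv[ok,1],uv[ok,0]]
    print("y",y,"brass x",xs[m>0].min(),xs[m>0].max()) if m.any() else print(y,"none")
E
```

```text
t: 19.65
position: [580.3, 201.9, 197.4]
tcp_rot: [-0.14, 0.617, 0.755, -0.172]
force: [0.9, -0.2, 0.1]
grip_width: 59.6
finger_force: 0.0
board xyz of TCP [ 43.5 -50.1 161.7] F board [ 0.6 -1.3 -0. ] grip 59.9 0.0 t 19.7
pred gauge top corners [[371.3, 132.5], [321.1, 131.7], [320.7, 295.9], [366.0, 295.5]]
x 4 brass y -119.0 21.5 red y max -120.0
x 8 brass y -119.5 20.5 red y max -5.0
x 33 brass y -119.0 21.5 red y max -120.5
x 37 brass y -119.0 21.5 red y max -120.5
y -110 brass x -1.5 38.5
y -100 brass x -2.0 38.0
y -75 brass x -1.5 37.5
y 0 brass x -1.0 38.5
y 15 brass x -1.5 38.0
```

```bash
python3 -c "
from rig import order
print(order.job_done())"
```

```text
the job is handed in; nothing more can be done
None
```

The brass gauge lies flush along the ledge, held between the red block and the stop. Its end is within about 1 mm of the block. The arm is clear and the job is handed in at about 20 s, though I viewed 11 pictures instead of the allowed 10.

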